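# Fit a float spindle in the drying turner's hub

## Robot

A 6-joint arm with a two-finger parallel gripper is mounted at the origin on the work surface. World frame = base frame: x ahead of the robot, y to its left, z up, the work surface at z = 0. Lengths are in m, angles in degrees, forces in N, time in s.
With the tool pointing down it reaches from about 0.35 to 0.875 m from the base axis. Payload 4.2 kg.
Tool frame: the origin (TCP) lies midway between the tips of the shut fingers; the grasp point (between the pads) lies 19 mm behind it; z points along the fingers, y is the direction in which the jaws open and shut (so a half turn about z gives the same grasp; the last joint's range is limited). The gripper opens to 87 mm and grips with 3 to 60 N. Pads are 19 mm wide; open, the fingers measure 117 mm over their backs; the gripper's body (75 mm by 190 mm) begins 51 mm behind the grasp point.
Start: joints at [-61.215, 22.042, 0.453, 0, -68.411, -14.817], TCP at [0.151, -0.606, 0.223] pointing down, gripper open.
Joint ranges: [-179.83, 179.83], [-69.29, 118.12], [-61.27, 80.66], [-181.25, 117.63], [-171.15, -9.14], [-177.46, 177.46]. Speed limits (degrees/s): [159.86, 159.86, 180, 180, 180, 180].

## Interface

Orientations are given as a 3x3 rotation matrix whose columns are the frame's x, y, z axes.
In Python, from station import sense, capture, finish_job gives the robot as it stands. The module is installed in compiled form; this text tells all that it offers.
- The arm moves only by the shell command python3 -m jog 'ROWS' [OPENING]. ROWS is JSON, a list of rows, each a list of 6 numbers: the shift along the tool's x, y, z in cm, then the turn, a rotation vector about the tool's x, y, z in degrees. In form: [[dx, dy, dz, wx, wy, wz], ...]. A call has exactly 5 rows; each row shifts and turns the commanded pose from where the row before left it, along the tool's axes as they then stand; what a row does not reach is not made up. A row lasts 1/12 s, in which the tool goes at most 41.7 mm and 7.16 degrees, less where a joint would pass 70% of its speed; a pose out of reach is approached as far as the arm can. A call is refused whole if a number of a shift passes 4.17 or a number of a turn 7.16, either way. A call with a gripper value outside its range is refused whole. OPENING is the finger opening in cm, from 0 to 8.7, set as the call begins (- or left out, the last holds). The fingers move at their own pace and stop on an object; the grip force is fixed at half the most. Time passes only in rows, so rows that do not move let the fingers close, or fill a call up. It gives the time, the measured TCP pose, the force and the opening at its end, in the units of the state.
- sense(): the state, without advancing time (a new reading comes with each control period).
- capture(name): name is "side" or "top"; returns a dict with "frame" (420x560x3 uint8, red, green, blue), "fx", "fy", "cx", "cy" (pixels), "dist" ([k1, k2, p1, p2, k3] as OpenCV has them; the pictures are not rectified), "world_to_cam" (4x4, takes a point from world to camera coordinates). Camera axes: x right, y up, looking along -z (the intrinsics and any distortion apply to the point x, -y, -z); pixel columns grow to the right and rows downward; lengths in m; the calibration is good to about 2 mm. A picture is of the moment at which its call begins. There is no depth.
- finish_job(): hands the job in, once; it reports no verdict.
The state is a dict: "time_s": time; "joints": joint angles; "joint_velocities": joint speeds; "effort": joint torques, N m; "tcp_pos": TCP position; "ee_rot": TCP orientation; "wrist_force": force on the tool from outside, world axes, zero at the start; "moment": the same for the moment, N m; "gripper_width": opening from 0.0 (shut) to 1.0 (fully open).
Only numpy, scipy, OpenCV 4.12 (cv2) and the standard library are available. Lean on these libraries where they do the work, as an engineer would, in place of code of your own. Each camera call takes 0.05 s, during which the arm holds its last target.

## Task

Take the tall float with the square wooden grip out of the batten and fit its spindle upright in the hub of the drying turner: turn the spindle until its flatted shank matches the slot, and seat it fully home with its flange down on the hub. Then turn it clockwise (seen from above), and the hub with it, up to the hub's stop, and let go. Do it gently, without forcing the shank or the hub, and leave the other floats and the things on the desk where they are.

Things in the scene. Friction and masses are not known exactly. Their poses are not given: they have to be found in the camera images.
- spindle_grip (a point): Centre of the square wooden grip (18 x 18 x 30 mm tall, faces square to x and y) on top of the loose steel spindle (70 to 120 g) that carries the tall red float with white bands, a dumbbell 42 mm across lying 23 to 77 mm below this point. z up along the spindle. Starts upright in one of the batten's holes, flange on the wood, yaw within 0.5 rad of the batten's.
- spindle: The same spindle; origin 83 mm below the grip's centre, at the underside of its round flange (28 mm across, 4 mm thick). Below the flange: the flatted shank, a rectangle 14 mm along x by 8 mm along y, 22 mm long, then a round pilot pin 8 mm across, 10 mm long, with a bevelled tip (32 mm below the origin).
- hub_mouth (a point): Centre of the slot's mouth on the hub's top face, 76 mm above the desk; axes fixed to the housing (they do NOT turn with the hub), z up. Slot 18 x 9.2 mm, bevelled, 34 mm deep: the pilot enters at any yaw, then the shank's end rests on the face, 22 mm short of home, until it is within about 0.08 rad of the slot (either way round). Home: spindle_grip is 83 mm above this point.
- turner: Drying turner: fixed housing 150 (x) x 110 (y) x 38 mm, origin under its centre. On it the hub, a square aluminium block 42 x 42 x 34 mm on the axis of hub_mouth. The slot's long side has stopped 0.35 to 1.5 rad counterclockwise from x. The hub turns stiffly (0.14 N m) and stays put; its hard stop, clockwise, is with the slot along x. Over 40 N from the spindle is forcing.
- batten: Fixed wooden batten, 70 mm (its x) x 290 mm (its y) x 40 mm tall, origin at the centre of its underside, z up, with three upright 21 mm round through holes on its y axis at -85, 0 and 85 mm. The spindle and the two lesser floats stand in them, in any order.
- float_a: Another, shorter float on a plain round steel pin, without a square grip, standing in the batten; origin at the underside of its flange, its top 58 mm above. Leave alone.
- float_b: Another, shorter float on a plain round steel pin, without a square grip, standing in the batten; origin at the underside of its flange, its top 52 mm above. Leave alone.
- jar: Small closed glass jar, 48 mm across, 60 mm tall, origin under its centre. Leave alone.
- tape: Roll of paper tape lying flat, 76 mm across, 20 mm tall, origin under its centre. Leave alone.
- weight: Brass weight, 40 mm across, 30 mm tall, origin under its centre. Leave alone.
- knife: Closed yellow utility knife, 140 x 22 x 14 mm, lying flat, origin under its centre. Leave alone.
- battery: Battery, 14 mm across, 49 mm tall, standing, origin under its centre. Leave alone.
- brush: Paint brush lying flat, 160 mm long. Leave alone.
Things that resemble listed ones, but are neither listed nor needed, are in the scene too. What is shaped like the spindle but black or yellow is not meant.

How it is judged (in metres and radians):
On the way, in this order (a step that is already met when the one before it is completed fails the run):
1. the spindle is seated fully home in the hub (z of spindle_grip in the frame of hub_mouth below 0.0855 m and horizontal distance between spindle_grip and hub_mouth below 0.01 m), for 0.1 s.
2. the spindle and the hub are turned up to the stop (z of spindle_grip in the frame of hub_mouth below 0.0855 m and angle between the x axis of spindle_grip and the x axis of hub_mouth, either way round below 0.2 rad), for 0.2 s.
At the end, for the whole second after the job is handed in: The spindle stands upright (within 0.08 rad) and at rest in the hub, its flange within 2.5 mm of the hub face and its grip within 10 mm of the hub's axis, turned clockwise to the stop (its flats within 0.2 rad of the housing's long side), released (all of step 2 and horizontal distance between spindle_grip and hub_mouth below 0.01 m and angle between spindle_grip's own z axis and vertical below 0.08 rad and linear speed of spindle below 0.02 m/s); the robot touches nothing.
It fails at once if the spindle is forced against the turner (more than 40 N) (contact force between spindle and turner above 40 N).
It fails at once if another float or a thing on the desk is moved by more than 15 mm (distance of any of float_a, float_b, jar, tape, weight, knife, battery, brush from where it was at the start of the episode above 0.015 m).
It also fails if it takes over 72 s, if anything falls off the work surface, if the arm or the gripper's body presses on something with over 40 N, if the wrist force passes 120 N, or if a joint passes its speed limit or range.

## Working session

There is one attempt and no reset: what is moved stays moved. The work goes in short steps, Python scripts to look and compute and a shell command to move; the robot and the scene stay as the last step left them, time stands still between calls to the robot, and variables do not carry over. Pictures are saved under pics/ and viewed, and the job is handed in when it is done.

```bash
mkdir -p pics; ls
cat > h.py <<'E'
import numpy as np, cv2
from station import sense, capture
def cam(c):
    K=np.array([[c["fx"],0,c["cx"]],[0,c["fy"],c["cy"]],[0,0,1.]]);return K,np.array(c["dist"],float),np.array(c["world_to_cam"])
def proj(c,P):
    K,d,T=cam(c);P=np.atleast_2d(P).astype(float)
    p=P@T[:3,:3].T+T[:3,3];p=p*[1,-1,-1]
    return cv2.projectPoints(p,np.zeros(3),np.zeros(3),K,d)[0].reshape(-1,2)
def ray(c,uv):
    K,d,T=cam(c);n=cv2.undistortPoints(np.array([[uv]],float),K,d)[0,0]
    v=T[:3,:3].T@np.array([n[0],-n[1],-1.]);o=-T[:3,:3].T@T[:3,3];return o,v
def atz(c,uv,z):
    o,v=ray(c,uv);return o+v*(z-o[2])/v[2]
def save(c,n,roi=None,s=1):
    f=c["frame"][:,:,::-1]
    if roi: x0,y0,x1,y1=roi;f=f[y0:y1,x0:x1]
    cv2.imwrite("pics/"+n,cv2.resize(f,None,fx=s,fy=s,interpolation=cv2.INTER_CUBIC) if s!=1 else f)
E
python3 - <<'E'
from h import *
import pickle
for n in("side","top"):
    c=capture(n);save(c,n+"0.png");pickle.dump(c,open(n+"0.pkl","wb"))
    T=np.array(c["world_to_cam"]);print(n,-T[:3,:3].T@T[:3,3],c["fx"],c["dist"])
s=sense();print(s)
E
```

```text
pics
side [0.12717824 0.50823914 0.69997751] 387.35793715013864 [-0.0159941  0.         0.         0.         0.       ]
top [0.36374588 0.04095991 1.18426741] 443.5910813929372 [0.02488914 0.         0.         0.         0.        ]
{'time_s': 0.1, 'joints': array([-6.12152909e+01,  2.20883898e+01,  3.86598031e-01, -2.69067789e-02,
       -6.84119579e+01, -1.48160165e+01]), 'joint_velocities': array([-0.17222635, -0.11846169,  0.19739971,  0.07567047,  0.04409845,
       -0.05320358]), 'effort': array([-3.11531930e-04, -3.91689312e+01,  1.87935466e+01,  4.23196301e+00,
        1.34612073e-02, -8.30531326e-05]), 'tcp_pos': array([ 0.15075169, -0.60597769,  0.22153655]), 'ee_rot': array([[-9.70469546e-01, -2.41222991e-01, -5.73232159e-04],
       [-2.41223656e-01,  9.70467591e-01,  1.95022305e-03],
       [ 8.58645967e-05,  2.03090923e-03, -9.99997934e-01]]), 'wrist_force': array([ 0.66224196,  0.82153773, -0.13368475]), 'moment': array([ 0.0071876 , -0.03122146,  0.0300105 ]), 'gripper_width': 0.9993071827010481}
```

View pics/side0.png

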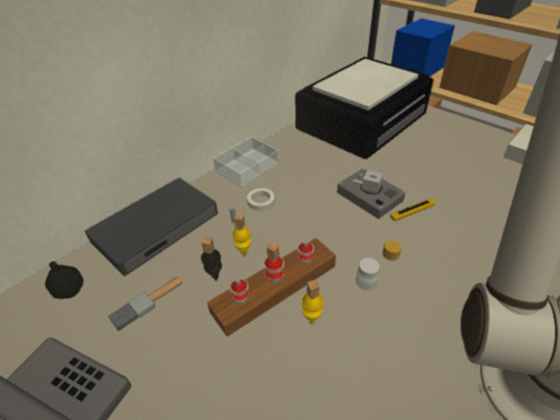

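View pics/top0.png

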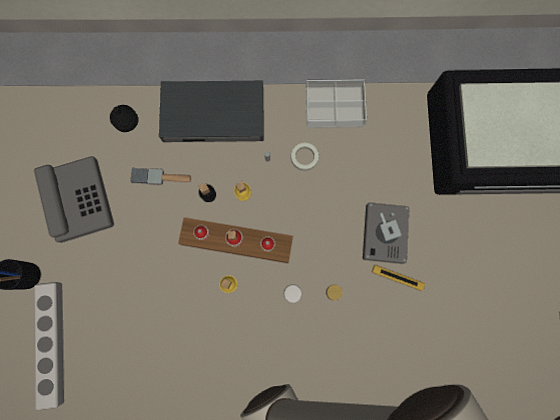

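The spindle stands in the batten's middle hole (top view about 233,237; side view about 273,252). The turner is at top 388,233. I'll zoom in on both.

Run:
```python
from h import *
import pickle
t=pickle.load(open("top0.pkl","rb"));s=pickle.load(open("side0.pkl","rb"))
a=cv2.resize(t["frame"][195:275,350:435],(790//2,372),interpolation=cv2.INTER_CUBIC)
save(t,"t_hub.png",(355,195,435,275),7)
save(t,"t_bat.png",(172,205,302,275),6)
save(s,"s_hub.png",(330,160,410,220),9)
save(s,"s_bat.png",(205,230,345,335),5)
```

```text
(no output)
```

View pics/t_hub.png

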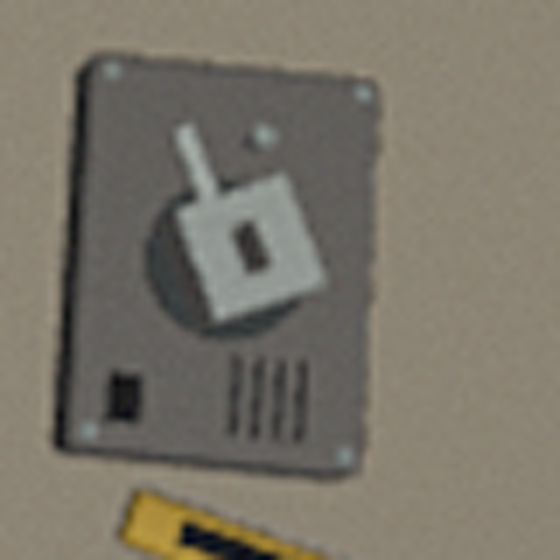

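View pics/t_bat.png

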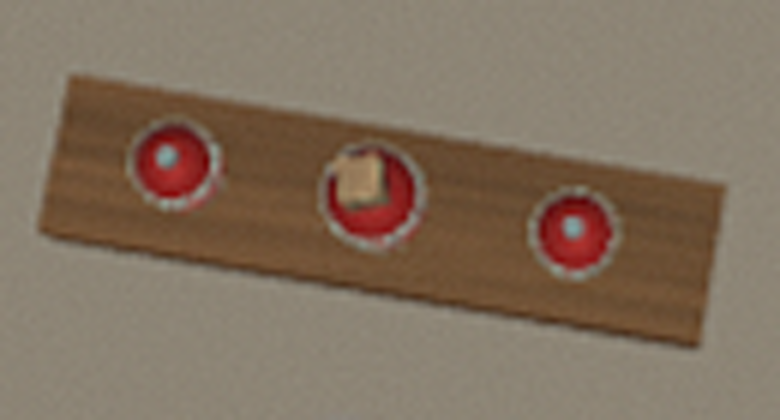

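View pics/s_hub.png

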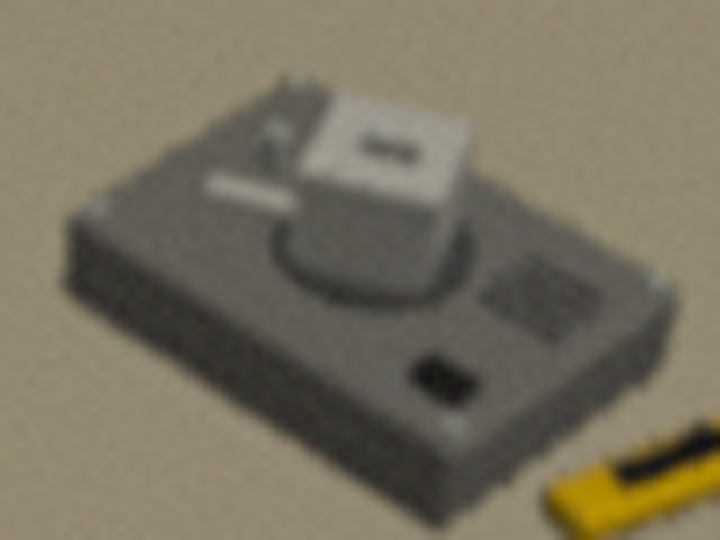

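View pics/s_bat.png

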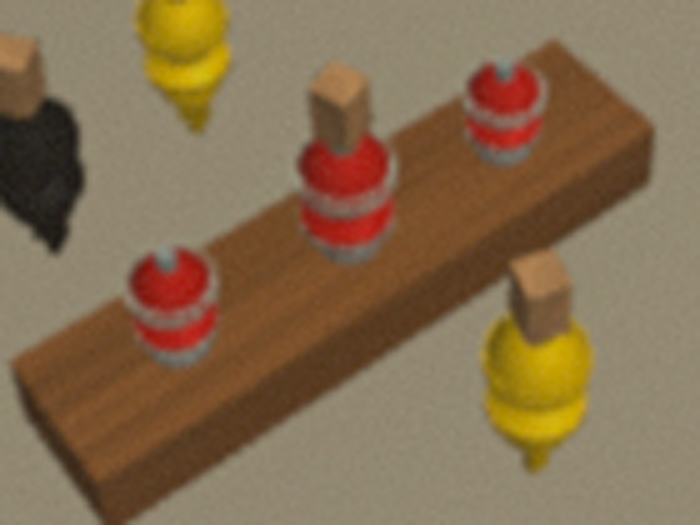

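Run:
```python
from h import *
import pickle
t=pickle.load(open("top0.pkl","rb"));s=pickle.load(open("side0.pkl","rb"))
def px(l,o,k): return [((u+.5)/k-.5+o[0],(v+.5)/k-.5+o[1]) for u,v in l]
def rect(c,l,z,nm):
    P=np.array([atz(c,p,z) for p in l]);print(nm,P.mean(0).round(4),[round(float(np.linalg.norm(P[i]-P[i-1]))*1e3,1) for i in range(4)],[round(float(np.degrees(np.arctan2(*(P[i]-P[i-1])[[1,0]]))),1) for i in range(4)])
rect(t,px([(178,210),(288,176),(327,282),(217,322)],(355,195),7),.076,"hubT")
rect(s,px([(335,95),(470,125),(442,203),(300,170)],(330,160),9),.076,"hubS")
rect(t,px([(85,57),(381,80),(360,477),(57,450)],(355,195),7),.038,"houseT")
rect(t,px([(68,75),(725,186),(700,347),(38,234)],(172,205),6),.04,"batT")
rect(s,px([(13,362),(555,40),(652,128),(105,478)],(205,230),5),.04,"batS")
for c,p,n in((t,px([(252,247)],(355,195),7)[0],"slotT"),(s,px([(391,149)],(330,160),9)[0],"slotS")): print(n,atz(c,p,.076))
rect(t,px([(332,160),(379,151),(386,197),(341,207)],(172,205),6),.138,"gripT")
rect(s,px([(337,63),(370,82),(345,103),(311,88)],(205,230),5),.138,"gripS")
```

```text
hubT [ 0.5171 -0.2404  0.076 ] [42.4, 42.1, 40.5, 42.6] [16.0, -73.6, -163.3, 109.0]
hubS [ 0.5169 -0.243   0.076 ] [39.7, 40.7, 39.9, 41.9] [-71.3, -160.7, 110.4, 19.0]
houseT [ 0.5164 -0.2379  0.038 ] [148.5, 111.2, 149.4, 111.2] [-6.8, -95.4, 173.2, 84.1]
batT [0.5025 0.1546 0.04  ] [70.1, 289.9, 70.2, 288.9] [-9.1, -100.5, 170.1, 79.5]
batS [0.5014 0.1513 0.04  ] [68.7, 288.4, 68.6, 284.8] [-8.6, -100.3, 168.3, 79.7]
slotT [ 0.51723107 -0.24023575  0.076     ]
slotS [ 0.51560786 -0.24332041  0.076     ]
gripT [0.5031 0.1538 0.138 ] [19.1, 18.9, 18.6, 18.1] [11.1, -79.8, -171.2, 101.8]
gripS [0.5009 0.152  0.138 ] [16.4, 16.9, 14.5, 15.8] [-84.5, -176.0, 90.8, 11.3]
```

Both views agree to 2–3 mm and the sizes match. The slot is at about (0.5165, -0.2415) with yaw about 17.5°, and the housing yaw is about -6°. The grip is at about (0.502, 0.153) with yaw about 10.5°. Moving above the grip.

```bash
for i in 1; do python3 -m jog '[[-2,2.5,0,0,0,0],[-2,2.5,0,0,0,0],[-2,2.5,0,0,0,0],[-2,2.5,0,0,0,0],[-2,2.5,0,0,0,0]]' 8.7; python3 -m jog '[[-2,2.5,0,0,0,0],[-2,2.5,0,0,0,0],[-2,2.5,0,0,0,0],[-2,2.5,0,0,0,0],[-2,2.5,0,0,0,0]]' ; python3 -m jog '[[-2,2.5,0,0,0,0],[-2,2.5,0,0,0,0],[-2,2.5,0,0,0,0],[-2,2.5,0,0,0,0],[-2,2.5,0,0,0,0]]' ; python3 -m jog '[[-2,2.5,0,0,0,0],[-2,2.5,0,0,0,0],[-2,2.5,0,0,0,0],[-2,2.5,0,0,0,0],[-2,2.5,0,0,0,0]]'; python3 -m jog '[[-2,2.5,0,0,0,0],[-2,2.5,0,0,0,0],[-2,2.5,0,0,0,1],[-2,2.5,0,0,0,2],[0,0,0,0,0,0]]'; done
cat >> h.py <<'E'
def need(target=None,yawy=None,ztool=True):
    "shift in tool cm to reach target TCP; turn about tool z (deg) to bring tool y to world yaw yawy"
    s=sense();R=np.array(s["ee_rot"]);p=np.array(s["tcp_pos"])
    y=np.degrees(np.arctan2(R[1,1],R[0,1]))
    print("t",round(s["time_s"],2),"tcp",p.round(4),"yawy",round(y,2),"tilt",R[:2,2].round(4),"F",np.round(s["wrist_force"],1),"M",np.round(s["moment"],2),"w",round(s["gripper_width"]*8.7,2))
    if target is not None: print(" shift cm",(R.T@(np.array(target)-p)*100).round(2))
    if yawy is not None: print(" turn z",round(-(yawy-y),2))
E
python3 -c "
from h import *
need([.502,.153,.107],100.5)"
```

```text
time_s: 0.52
tcp_pos: [0.2178, -0.4594, 0.222]
ee_rot: [[-0.971, -0.241, -0.001], [-0.241, 0.971, 0.001], [0.0, 0.001, -1.0]]
wrist_force: [1.3, -0.4, 0.4]
gripper_width: 0.999
time_s: 0.93
tcp_pos: [0.2847, -0.314, 0.2223]
ee_rot: [[-0.971, -0.241, -0.0], [-0.241, 0.971, 0.0], [0.0, 0.0, -1.0]]
wrist_force: [0.4, 0.7, 0.4]
gripper_width: 0.997
time_s: 1.35
tcp_pos: [0.3515, -0.1686, 0.2225]
ee_rot: [[-0.97, -0.241, 0.0], [-0.241, 0.97, 0.0], [-0.0, 0.0, -1.0]]
wrist_force: [1.1, 0.3, 0.2]
gripper_width: 1.001
time_s: 1.77
tcp_pos: [0.4184, -0.0231, 0.2224]
ee_rot: [[-0.97, -0.242, -0.0], [-0.242, 0.97, 0.0], [0.0, 0.0, -1.0]]
wrist_force: [-0.4, -0.8, -0.1]
gripper_width: 0.999
time_s: 2.18
tcp_pos: [0.4746, 0.0953, 0.222]
ee_rot: [[-0.981, -0.193, 0.001], [-0.193, 0.981, 0.0], [-0.001, 0.0, -1.0]]
wrist_force: [0.4, 0.5, 0.8]
gripper_width: 1.002
t 2.18 tcp [0.4746 0.0953 0.222 ] yawy 101.12 tilt [0.0011 0.0004] F [0.4 0.5 0.8] M [-0.06  0.   -0.02] w 8.72
 shift cm [-3.79  5.13 11.51]
 turn z 0.62
```

```bash
python3 -m jog '[[-1,1.3,0,0,0,0.6],[-1,1.3,0,0,0,0],[-1,1.3,0,0,0,0],[-0.8,1.2,0,0,0,0],[0,0,0,0,0,0]]' >/dev/null; python3 -m jog '[[0,0,1.5,0,0,0],[0,0,1.5,0,0,0],[0,0,1,0,0,0],[0,0,1,0,0,0],[0,0,0,0,0,0]]' >/dev/null
python3 -c "
from h import *
need([.502,.153,.107],100.5)
c=capture('side');save(c,'s1.png',(200,130,360,330),3);c=capture('top');save(c,'t1.png',(160,150,320,300),4)"
```

```text
t 3.02 tcp [0.4992 0.1478 0.1704] yawy 100.33 tilt [-0.0039 -0.0019] F [-1.3 -0.1 -0.2] M [-0.01  0.03  0.  ] w 8.66
 shift cm [-0.39  0.47  6.34]
 turn z -0.17
```

View pics/s1.png

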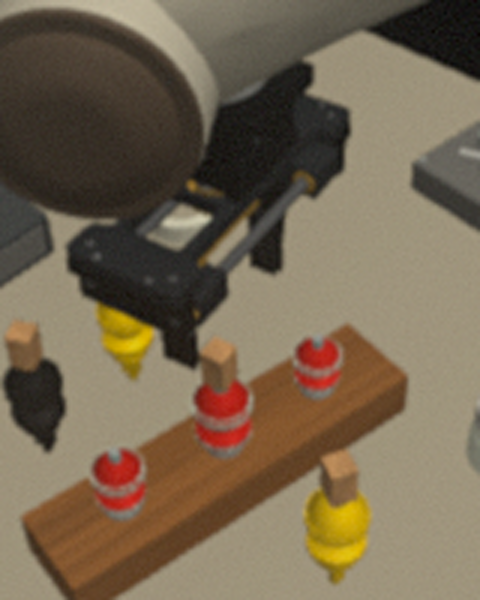

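View pics/t1.png

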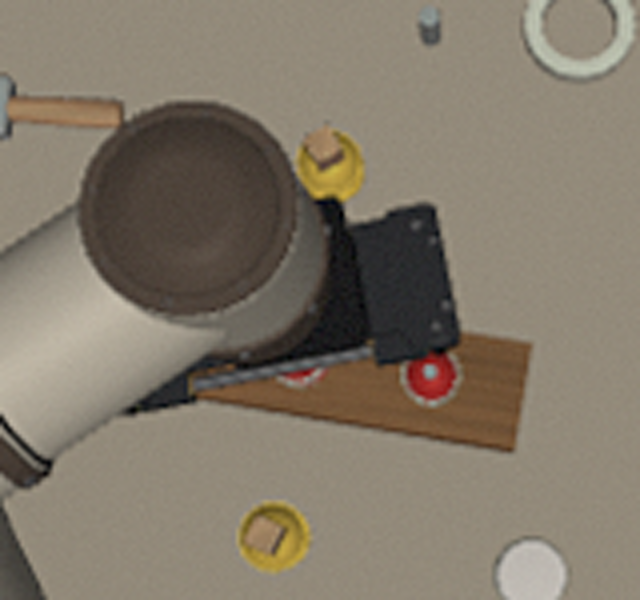

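```bash
python3 -m jog '[[-0.3,0.4,1,0,0,0],[-0.1,0.1,1,0,0,0],[0,0,1,0,0,0],[0,0,0,0,0,0],[0,0,0,0,0,0]]' >/dev/null
python3 -c "
from h import *
need([.502,.153,.107],100.5)
c=capture('side');save(c,'s2.png',(200,170,360,330),4)"
```

```text
t 3.53 tcp [0.5029 0.1538 0.1415] yawy 100.37 tilt [-0.0019 -0.0014] F [ 0.6 -0.3  0.4] M [-0.01 -0.03  0.02] w 8.68
 shift cm [ 0.1  -0.06  3.45]
 turn z -0.13
```

View pics/s2.png

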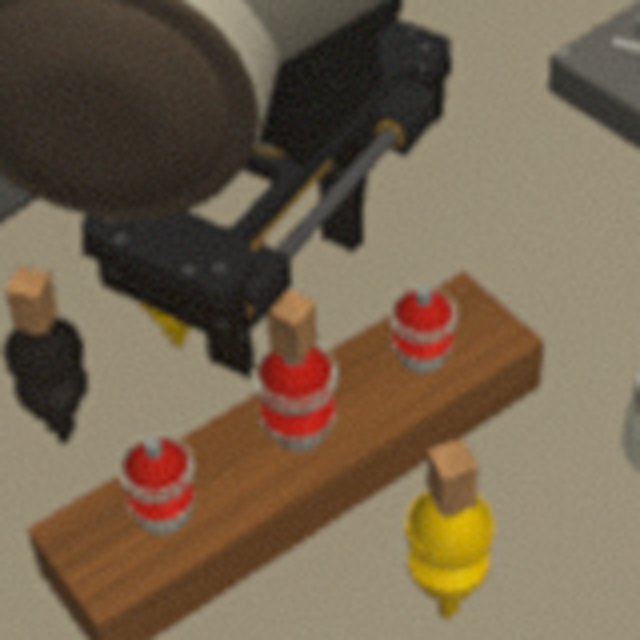

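Both fingertips straddle the grip: tips near (232,370) and (350,248), grip top near (294,303). Descending and closing.

```bash
python3 -m jog '[[0.1,-0.06,1,0,0,0],[0,0,1,0,0,0],[0,0,1,0,0,0],[0,0,0.4,0,0,0],[0,0,0,0,0,0]]' >/dev/null;python3 -m jog '[[0,0,0,0,0,0],[0,0,0,0,0,0],[0,0,0,0,0,0],[0,0,0,0,0,0],[0,0,0,0,0,0]]' 1 >/dev/null
python3 -c "
from h import *
need([.502,.153,.107],100.5)"
python3 -m jog '[[0,0,0,0,0,0],[0,0,0,0,0,0],[0,0,0,0,0,0],[0,0,0,0,0,0],[0,0,0,0,0,0]]' 1
python3 -m jog '[[0,0,0,0,0,0],[0,0,0,0,0,0],[0,0,0,0,0,0],[0,0,0,0,0,0],[0,0,0,0,0,0]]'
python3 -c "
from h import *
need([.502,.153,.107],100.5)"
```

```text
t 4.42 tcp [0.5028 0.1534 0.1089] yawy 100.37 tilt [0.0007 0.0004] F [ 0.2 -0.1  0.4] M [ 0.04 -0.04 -0.01] w 6.15
 shift cm [ 0.08 -0.03  0.19]
 turn z -0.13
time_s: 4.83
tcp_pos: [0.5026, 0.1534, 0.1086]
ee_rot: [[-0.984, -0.18, 0.0], [-0.18, 0.984, 0.0], [-0.0, 0.0, -1.0]]
wrist_force: [0.0, 0.7, -0.6]
gripper_width: 0.323
time_s: 5.25
tcp_pos: [0.5026, 0.1533, 0.1085]
ee_rot: [[-0.984, -0.18, -0.0], [-0.18, 0.984, 0.0], [0.0, 0.0, -1.0]]
wrist_force: [-0.3, -0.9, -0.7]
gripper_width: 0.207
t 5.25 tcp [0.5026 0.1533 0.1085] yawy 100.36 tilt [-0.0001  0.    ] F [-0.3 -0.9 -0.7] M [-0.05 -0.01 -0.01] w 1.8
 shift cm [ 0.06 -0.02  0.15]
 turn z -0.14
```

Width is 18.0 mm, so it is gripped square on. Lifting.

```bash
python3 -m jog '[[0,0,0,0,0,0],[0,0,-0.5,0,0,0],[0,0,-1,0,0,0],[0,0,-1,0,0,0],[0,0,-1,0,0,0]]' 0 >/dev/null;python3 -m jog '[[0,0,-1.5,0,0,0],[0,0,-2,0,0,0],[0,0,-2,0,0,0],[0,0,-2,0,0,0],[0,0,-1,0,0,0]]' 
python3 -c "
from h import *
need([.5165,-.2415,.223],107.5)
c=capture('side');save(c,'s3.png',(150,100,350,340),2.5)"
```

```text
time_s: 6.08
tcp_pos: [0.5038, 0.1538, 0.2325]
ee_rot: [[-0.984, -0.18, 0.005], [-0.18, 0.984, 0.003], [-0.006, 0.002, -1.0]]
wrist_force: [-0.2, 0.5, -1.0]
gripper_width: 0.206
t 6.08 tcp [0.5038 0.1538 0.2325] yawy 100.39 tilt [0.0053 0.0026] F [-0.2  0.5 -1. ] M [ 0.04 -0.07  0.  ] w 1.8
 shift cm [  5.88 -39.12   0.85]
 turn z -7.11
```

View pics/s3.png

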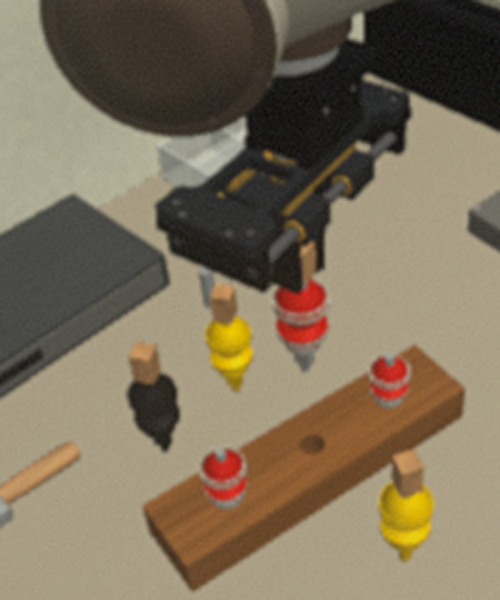

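The spindle is out of the batten (around 302,320) and clear of the neighbours. Carrying it to the hub.

```bash
python3 -m jog '[[0.2,-1.3,0,0,0,0],[0.4,-2.5,0,0,0,0],[0.4,-2.5,0,0,0,0],[0.4,-2.5,0,0,0,0],[0.4,-2.5,0,0,0,0]]' >/dev/null;python3 -m jog '[[0.4,-2.5,0,0,0,0],[0.4,-2.5,0,0,0,0],[0.4,-2.5,0,0,0,0],[0.4,-2.5,0,0,0,0],[0.4,-2.5,0,0,0,0]]' >/dev/null;python3 -m jog '[[0.4,-2.5,0,0,0,0],[0.4,-2.5,0,0,0,0],[0.4,-2.5,0,0,0,0],[0.4,-2.5,0,0,0,0],[0.4,-2.5,0,0,0,0]]' >/dev/null;python3 -m jog '[[0.2,-1.5,0,0,0,-2],[0.2,-1,0,0,0,-2],[0,0,0,0,0,-2],[0,0,0,0,0,-1],[0,0,0,0,0,0]]' >/dev/null
python3 -m jog '[[0,0,0,0,0,0],[0,0,0,0,0,0],[0,0,0,0,0,0],[0,0,0,0,0,0],[0,0,0,0,0,0]]' >/dev/null
python3 -c "
from h import *
need([.5165,-.2415,.223],107.5)
c=capture('side');save(c,'s4.png',(300,80,440,240),5);import pickle;pickle.dump(c,open('s4.pkl','wb'))
c=capture('top');save(c,'t4.png',(330,160,470,280),5);"
```

```text
t 8.22 tcp [ 0.5118 -0.2392  0.2286] yawy 107.39 tilt [0.0001 0.    ] F [-0.   0.4 -1.2] M [-0.02 -0.    0.  ] w 1.76
 shift cm [-0.38 -0.36  0.56]
 turn z -0.11
```

View pics/s4.png

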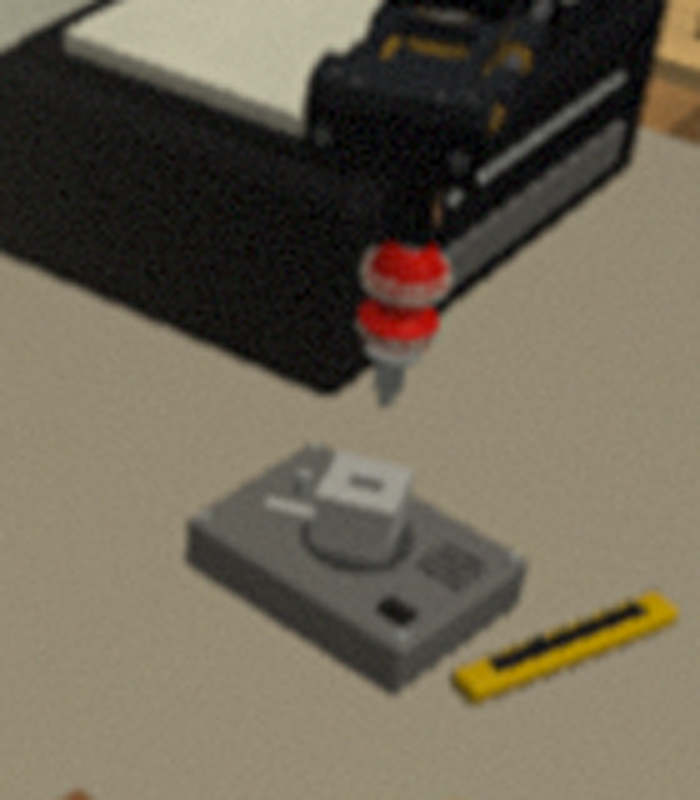

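View pics/t4.png

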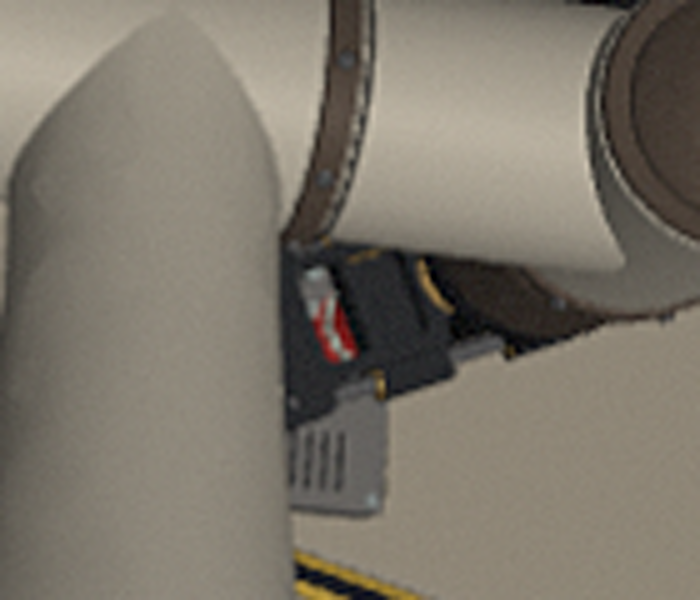

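Run:
```python
from h import *
import pickle
c=pickle.load(open('s4.pkl','rb'))
p=np.array([.5118,-.2392,.2286]);g=p+[0,0,.0145]
for d in(0,23,77,83,115):
    print(d,((proj(c,g-[0,0,d/1e3])[0]-[300,80]+.5)*5-.5).round(1))
print(((proj(c,[.5165,-.2415,.076])[0]-[300,80]+.5)*5-.5).round(1))
print(((proj(c,[.5172,-.2402,.076])[0]-[300,80]+.5)*5-.5).round(1))
save(c,'s4z.png',(355,120,405,190),11)
```

```text
0 [415.5 204.9]
23 [408.4 248.1]
77 [392.7 344. ]
83 [391.  354.2]
115 [382.3 407.3]
[363.7 483.5]
[361.2 484.1]
```

View pics/s4z.png

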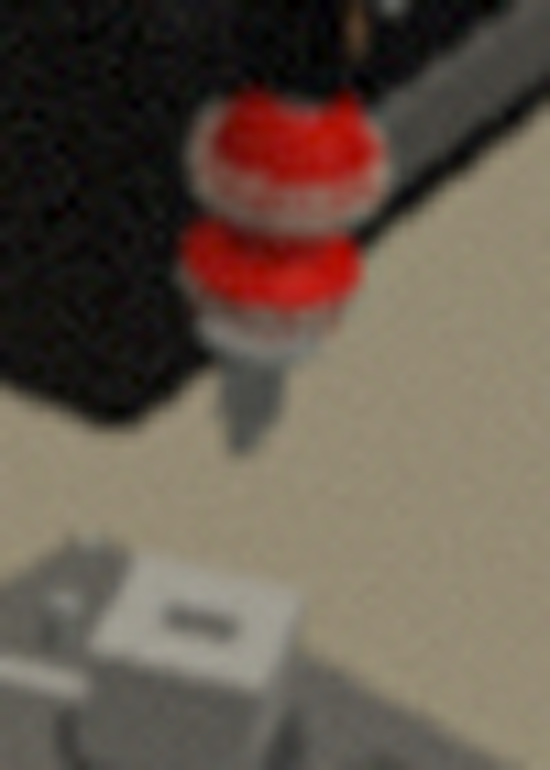

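```bash
python3 -m jog '[[-0.2,-0.1,0.5,0,0,-0.3],[-0.2,-0.15,1,0,0,-0.3],[-0.1,-0.06,1.5,0,0,0],[0,0,1,0,0,0],[0,0,0.6,0,0,0]]' >/dev/null
python3 -m jog '[[0,0,0,0,0,0],[0,0,0,0,0,0],[0,0,0,0,0,0],[0,0,0,0,0,0],[0,0,0,0,0,0]]' >/dev/null
python3 -c "
from h import *
need([.517,-.2408,.1805],108)
c=capture('side');save(c,'s5.png',(345,130,405,200),10);
p=sense()['tcp_pos']
print(((proj(c,np.array(p)-[0,0,.1005])[0]-[345,130]+.5)*10-.5).round(1), ((proj(c,[.517,-.2408,.076])[0]-[345,130]+.5)*10-.5))
"
```

```text
t 9.15 tcp [ 0.5178 -0.241   0.1833] yawy 107.97 tilt [ 0.0014 -0.0003] F [-0.5  1.  -2. ] M [-0.03  0.04 -0.03] w 1.78
 shift cm [0.07 0.05 0.28]
 turn z -0.03
[276.  446.1] [274.77493556 467.89932128]
```

View pics/s5.png

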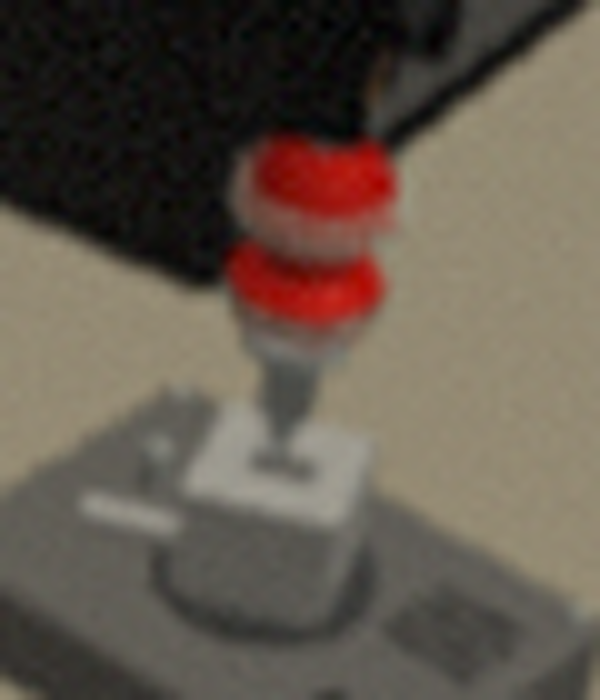

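```bash
python3 -m jog '[[0.07,0.05,0.1,0,0,0],[0,0,0.1,0,0,0],[0,0,0.1,0,0,0],[0,0,0.1,0,0,0],[0,0,0.1,0,0,0]]' >/dev/null
python3 -m jog '[[0,0,0.1,0,0,0],[0,0,0.1,0,0,0],[0,0,0.1,0,0,0],[0,0,0,0,0,0],[0,0,0,0,0,0]]' >/dev/null
python3 -c "
from h import *
need([.517,-.2408,.1745],108)"
```

```text
t 10.03 tcp [ 0.5166 -0.2407  0.1745] yawy 107.97 tilt [-0.0002  0.    ] F [-0.3 -0.4 -1.6] M [-0.02  0.04 -0.05] w 1.81
 shift cm [-0.03 -0.02 -0.  ]
 turn z -0.03
```

```bash
python3 -m jog '[[0,0,0.1,0,0,0],[0,0,0.1,0,0,0],[0,0,0.1,0,0,0],[0,0,0.1,0,0,0],[0,0,0,0,0,0]]' >/dev/null
python3 -c "
from h import *
need([.517,-.2408,.1745],108)"
python3 -m jog '[[0,0,0.1,0,0,0],[0,0,0.1,0,0,0],[0,0,0,0,0,0],[0,0,0,0,0,0],[0,0,0,0,0,0]]' >/dev/null
python3 -c "
from h import *
need([.517,-.2408,.1745],108)
c=capture('side');save(c,'s6.png',(345,130,405,200),10);
"
```

```text
t 10.45 tcp [ 0.5165 -0.2406  0.1702] yawy 107.96 tilt [-0.0005  0.0002] F [ 0.9 -0.4 -1.6] M [ 0.01  0.03 -0.03] w 1.74
 shift cm [-0.04 -0.03 -0.43]
 turn z -0.04
t 10.87 tcp [ 0.5167 -0.2407  0.1686] yawy 107.97 tilt [ 0.0001 -0.    ] F [-0.3 -0.1 -0.7] M [0.05 0.07 0.02] w 1.75
 shift cm [-0.03 -0.02 -0.59]
 turn z -0.03
```

View pics/s6.png

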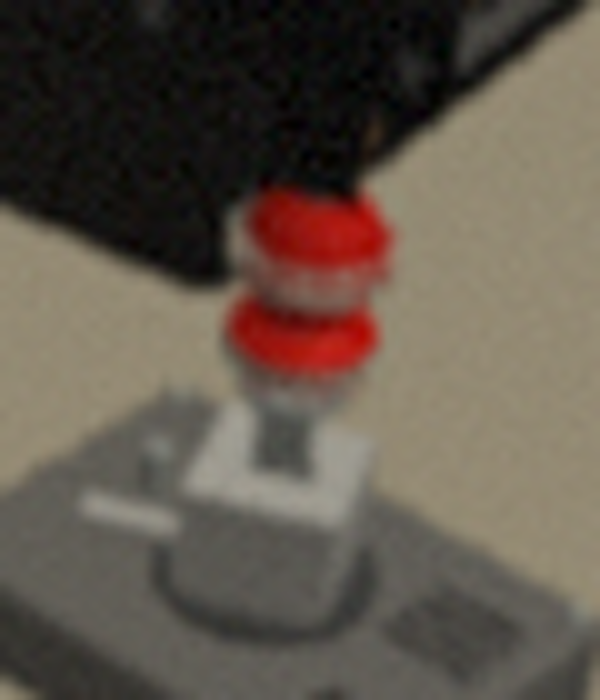

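The pilot is in the slot and the shank end sits just above the face (about 283,465). Going on in 1 mm steps.

```bash
python3 -m jog '[[0,0,0.1,0,0,0],[0,0,0.1,0,0,0],[0,0,0.1,0,0,0],[0,0,0.1,0,0,0],[0,0,0,0,0,0]]' >/dev/null
python3 -c "
from h import *
need([.517,-.2408,.1645],108)"
python3 -m jog '[[0,0,0.1,0,0,0],[0,0,0.1,0,0,0],[0,0,0,0,0,0],[0,0,0,0,0,0],[0,0,0,0,0,0]]' >/dev/null
python3 -c "
from h import *
need([.517,-.2408,.1625],108)
"
```

```text
t 11.33 tcp [ 0.5165 -0.2406  0.1642] yawy 107.96 tilt [-0.0005  0.0002] F [-0.7 -0.4 -1.4] M [0.01 0.01 0.04] w 1.77
 shift cm [-0.04 -0.03 -0.03]
 turn z -0.04
t 11.75 tcp [ 0.5167 -0.2407  0.1626] yawy 107.97 tilt [ 0. -0.] F [ 0.3  0.7 -1. ] M [-0.04 -0.02  0.03] w 1.76
 shift cm [-0.03 -0.02  0.01]
 turn z -0.03
```

```bash
python3 -m jog '[[0,0,0.15,0,0,0],[0,0,0.15,0,0,0],[0,0,0.15,0,0,0],[0,0,0.15,0,0,0],[0,0,0,0,0,0]]' >/dev/null
python3 -c "
from h import *
need([.517,-.2408,.1565],108)"
python3 -m jog '[[0,0,0.15,0,0,0],[0,0,0.15,0,0,0],[0,0,0.15,0,0,0],[0,0,0.15,0,0,0],[0,0,0,0,0,0]]' >/dev/null
python3 -c "
from h import *
need([.517,-.2408,.1505],108)
"
python3 -m jog '[[0,0,0.1,0,0,0],[0,0,0.1,0,0,0],[0,0,0.1,0,0,0],[0,0,0.1,0,0,0],[0,0,0,0,0,0]]' >/dev/null
python3 -c "
from h import *
need([.517,-.2408,.1465],108)
c=capture('side');save(c,'s7.png',(345,130,405,200),10);
"
```

```text
t 12.17 tcp [ 0.5164 -0.2406  0.1561] yawy 107.96 tilt [-0.0008  0.0003] F [ 0.3 -0.1 -1.3] M [ 0.01  0.05 -0.03] w 1.79
 shift cm [-0.05 -0.04 -0.04]
 turn z -0.04
t 12.58 tcp [ 0.5164 -0.2406  0.1501] yawy 107.96 tilt [-0.0007  0.0002] F [-0.3  0.2 -0.5] M [-0.03 -0.01  0.05] w 1.77
 shift cm [-0.05 -0.04 -0.04]
 turn z -0.04
t 13.0 tcp [ 0.5165 -0.2406  0.1463] yawy 107.97 tilt [-0.0004  0.0002] F [ 0.4 -0.4 -0.7] M [-0.02  0.04 -0.02] w 1.76
 shift cm [-0.04 -0.03 -0.02]
 turn z -0.03
```

View pics/s7.png

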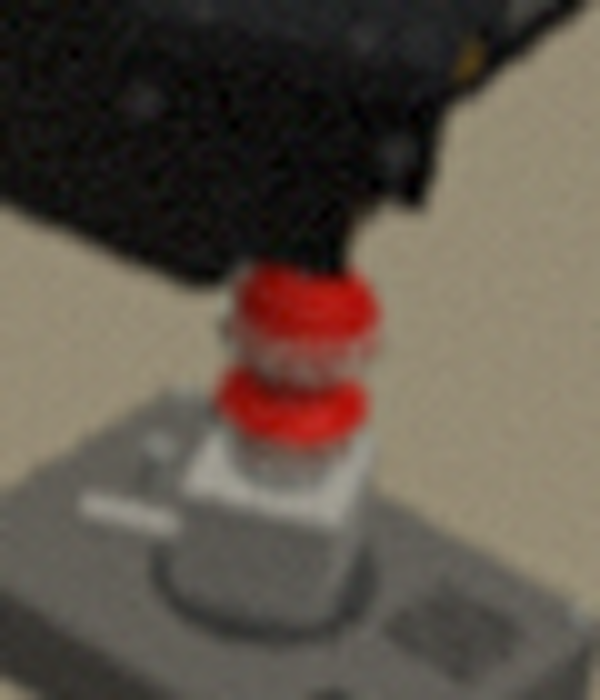

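```bash
python3 -m jog '[[0,0,0.05,0,0,0],[0,0,0.05,0,0,0],[0,0,0.05,0,0,0],[0,0,0,0,0,0],[0,0,0,0,0,0]]' >/dev/null
python3 -c "
from h import *
need([.517,-.2408,.145],108)"
python3 -m jog '[[0,0,0.05,0,0,0],[0,0,0.03,0,0,0],[0,0,0,0,0,0],[0,0,0,0,0,0],[0,0,0,0,0,0]]' >/dev/null
python3 -c "
from h import *
need([.517,-.2408,.1442],108)
"
```

```text
t 13.47 tcp [ 0.5166 -0.2406  0.145 ] yawy 107.97 tilt [-0.0001  0.    ] F [ 0.1 -0.3 -1.6] M [ 0.05 -0.02  0.02] w 1.8
 shift cm [-0.03 -0.03  0.  ]
 turn z -0.03
t 13.88 tcp [ 0.5167 -0.2407  0.1445] yawy 107.97 tilt [ 0.0004 -0.0002] F [0.5 0.3 0.7] M [ 0.11  0.15 -0.01] w 1.74
 shift cm [-0.02 -0.02  0.03]
 turn z -0.03
```

```bash
python3 -m jog '[[0,0,0.05,0,0,0],[0,0,0,0,0,0],[0,0,0,0,0,0],[0,0,0,0,0,0],[0,0,0,0,0,0]]' >/dev/null
python3 -c "
from h import *
need([.517,-.2408,.1442],108)
"
```

```text
t 14.3 tcp [ 0.5168 -0.2407  0.1445] yawy 107.98 tilt [ 0.0007 -0.0004] F [-1.   1.5  5. ] M [ 0.43  0.45 -0.01] w 1.78
 shift cm [-0.01 -0.01  0.03]
 turn z -0.02
```

Seated: z stopped at 0.1445, which matches the expected home height, with about 6 N. Now turning clockwise (positive about the tool's z), watching the moment.

```bash
python3 -m jog '[[0,0,0,0,0,0.8],[0,0,0,0,0,0.8],[0,0,0,0,0,0.8],[0,0,0,0,0,0.8],[0,0,0,0,0,0.8]]' >/dev/null
python3 -c "
from h import *
need([.5167,-.2407,.1445],84)
"
python3 -m jog '[[0,0,0,0,0,0.8],[0,0,0,0,0,0.8],[0,0,0,0,0,0.8],[0,0,0,0,0,0.8],[0,0,0,0,0,0.8]]' >/dev/null
python3 -c "
from h import *
need([.5167,-.2407,.1445],84)
c=capture('side');save(c,'s8.png',(345,130,405,200),10);
"
```

```text
t 14.72 tcp [ 0.5172 -0.2408  0.1445] yawy 103.94 tilt [ 0.0015 -0.0006] F [-0.8  0.7  5.1] M [0.42 0.31 0.  ] w 1.75
 shift cm [ 0.05  0.02 -0.  ]
 turn z 19.94
t 15.13 tcp [ 0.5173 -0.2406  0.1445] yawy 99.97 tilt [ 0.0017 -0.0004] F [-0.3  1.6  5.5] M [0.55 0.31 0.13] w 1.78
 shift cm [ 0.07  0.   -0.  ]
 turn z 15.97
```

View pics/s8.png

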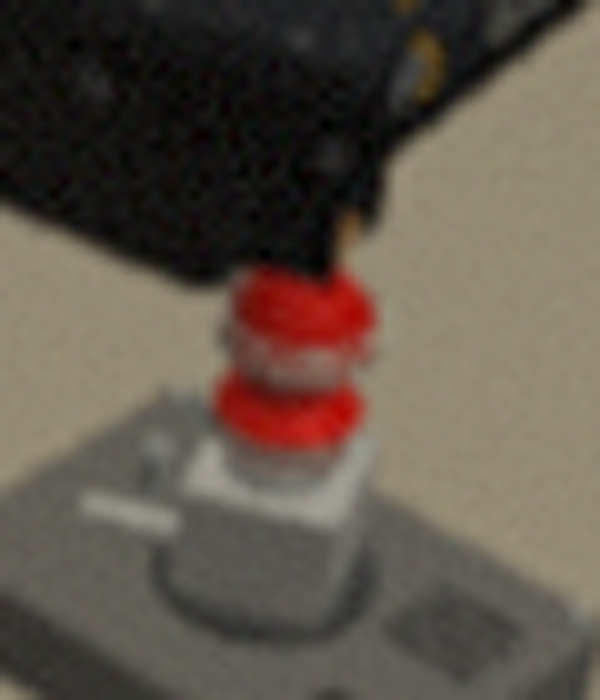

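```bash
for k in 1; do python3 -m jog '[[0,0,0,0,0,1],[0,0,0,0,0,1],[0,0,0,0,0,1],[0,0,0,0,0,1],[0,0,0,0,0,0]]' >/dev/null
python3 -c "
from h import *
need([.5167,-.2407,.1445],84)
"
python3 -m jog '[[0,0,0,0,0,1],[0,0,0,0,0,1],[0,0,0,0,0,1],[0,0,0,0,0,1],[0,0,0,0,0,0]]' >/dev/null; done
python3 -c "
from h import *
need([.5167,-.2407,.1445],84)
c=capture('side');save(c,'s9.png',(345,130,405,200),10);
"
```

```text
t 15.6 tcp [ 0.5173 -0.2407  0.1445] yawy 95.98 tilt [ 0.0017 -0.0005] F [-0.1  1.7  5.1] M [0.53 0.21 0.12] w 1.78
 shift cm [ 0.06  0.   -0.  ]
 turn z 11.98
t 16.02 tcp [ 0.5173 -0.2407  0.1445] yawy 91.97 tilt [ 0.0017 -0.0005] F [-0.4  1.4  5.5] M [0.5  0.27 0.12] w 1.78
 shift cm [ 0.06  0.   -0.  ]
 turn z 7.97
```

View pics/s9.png

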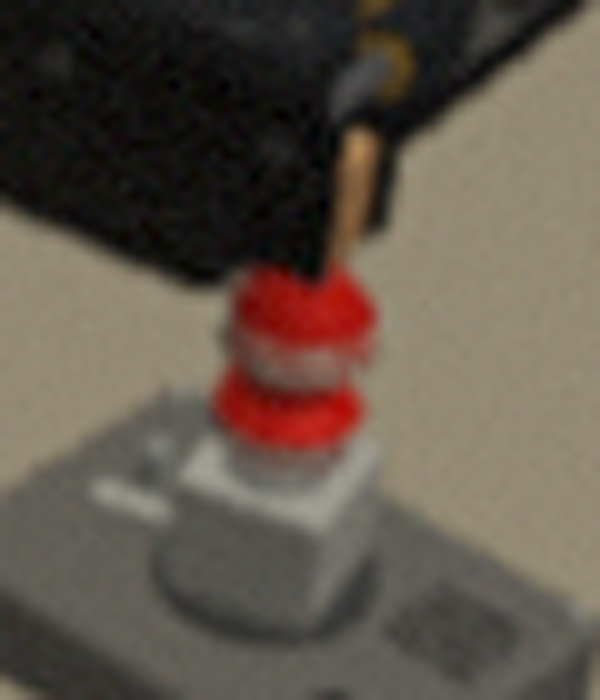

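The hub is turning with the spindle at a steady moment of 0.12 N m. Continuing in small steps until the moment rises.

```bash
python3 -m jog '[[0,0,0,0,0,1],[0,0,0,0,0,1],[0,0,0,0,0,1],[0,0,0,0,0,1],[0,0,0,0,0,0]]' >/dev/null
python3 -c "
from h import *
need([.5167,-.2407,.1445],84)
"
python3 -m jog '[[0,0,0,0,0,1],[0,0,0,0,0,1],[0,0,0,0,0,1],[0,0,0,0,0,0],[0,0,0,0,0,0]]' >/dev/null
python3 -c "
from h import *
need([.5167,-.2407,.1445],84)
c=capture('side');save(c,'s10.png',(345,130,405,200),10);
"
```

```text
t 16.48 tcp [ 0.5174 -0.2407  0.1445] yawy 87.98 tilt [ 0.0018 -0.0006] F [-1.2  1.5  5.6] M [0.41 0.24 0.13] w 1.75
 shift cm [ 0.07  0.   -0.  ]
 turn z 3.98
t 16.9 tcp [ 0.5173 -0.2408  0.1445] yawy 85.0 tilt [ 0.0017 -0.0006] F [-0.6  1.4  5.1] M [0.4  0.24 0.15] w 1.78
 shift cm [ 0.06  0.   -0.  ]
 turn z 1.0
```

View pics/s10.png

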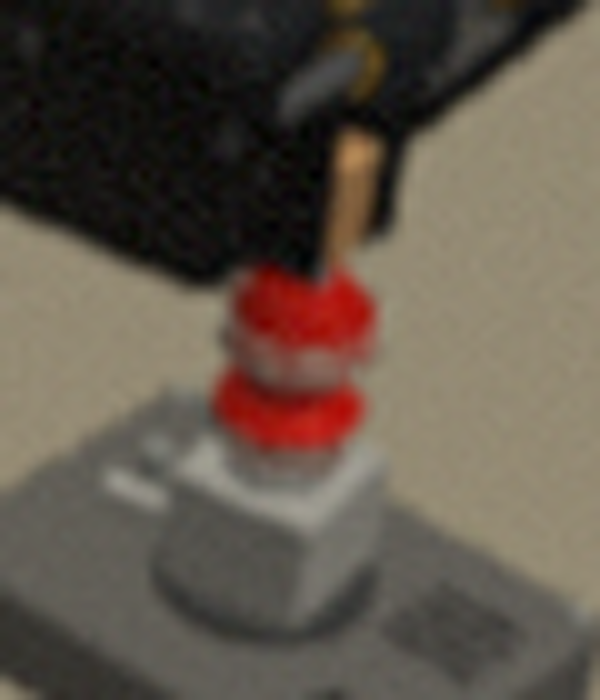

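```bash
python3 -m jog '[[0,0,0,0,0,0.5],[0,0,0,0,0,0.5],[0,0,0,0,0,0.5],[0,0,0,0,0,0.5],[0,0,0,0,0,0]]' >/dev/null
python3 -c "
from h import *
need([.5167,-.2407,.1445],84)
"
python3 -m jog '[[0,0,0,0,0,0.5],[0,0,0,0,0,0.5],[0,0,0,0,0,0],[0,0,0,0,0,0],[0,0,0,0,0,0]]' >/dev/null
python3 -c "
from h import *
need([.5167,-.2407,.1445],84)
"
python3 -m jog '[[0,0,0,0,0,0.5],[0,0,0,0,0,0.5],[0,0,0,0,0,0],[0,0,0,0,0,0],[0,0,0,0,0,0]]' >/dev/null
python3 -c "
from h import *
need([.5167,-.2407,.1445],84)
c=capture('side');save(c,'s11.png',(345,130,405,200),10);
"
```

```text
t 17.37 tcp [ 0.5173 -0.2408  0.1445] yawy 82.99 tilt [ 0.0017 -0.0007] F [-1.2  1.7  5.1] M [0.36 0.21 0.11] w 1.74
 shift cm [ 0.06  0.   -0.  ]
 turn z -1.01
t 17.78 tcp [ 0.5173 -0.2408  0.1445] yawy 82.01 tilt [ 0.0017 -0.0007] F [-1.4  1.5  4.9] M [0.34 0.21 0.06] w 1.75
 shift cm [ 0.06  0.   -0.  ]
 turn z -1.99
t 18.2 tcp [ 0.5173 -0.2408  0.1445] yawy 81.01 tilt [ 0.0016 -0.0007] F [-0.8  0.1  6.2] M [0.35 0.2  0.1 ] w 1.76
 shift cm [ 0.06  0.   -0.  ]
 turn z -2.99
```

View pics/s11.png

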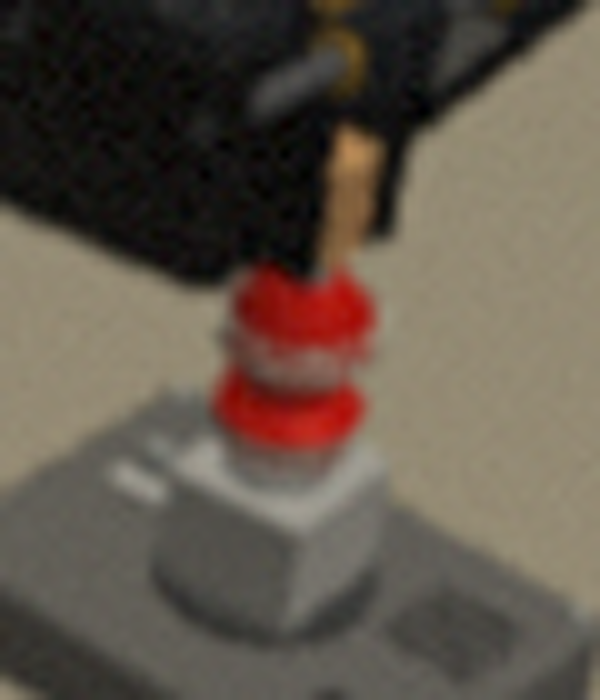

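```bash
python3 -m jog '[[0,0,0,0,0,0.5],[0,0,0,0,0,0.5],[0,0,0,0,0,0],[0,0,0,0,0,0],[0,0,0,0,0,0]]' >/dev/null
python3 -c "
from h import *
need([.5167,-.2407,.1445],84)
"
python3 -m jog '[[0,0,0,0,0,0.5],[0,0,0,0,0,0.5],[0,0,0,0,0,0],[0,0,0,0,0,0],[0,0,0,0,0,0]]' >/dev/null
python3 -c "
from h import *
need([.5167,-.2407,.1445],84)
c=capture('side');save(c,'s12.png',(345,165,405,200),13)
for y in (0,-3,-6):
    a=np.radians(y);R=np.array([[np.cos(a),-np.sin(a)],[np.sin(a),np.cos(a)]])
    q=np.array([[1,1],[-1,1],[-1,-1],[1,-1]])*.021@R.T+[.5165,-.2415]
    print(y,((proj(c,np.c_[q,np.full(4,.076)])-[345,165]+.5)*13-.5).round(0).tolist())
"
```

```text
t 18.67 tcp [ 0.5173 -0.2408  0.1445] yawy 80.01 tilt [ 0.0017 -0.0007] F [-0.7  0.6  4.5] M [0.29 0.2  0.12] w 1.8
 shift cm [ 0.06  0.   -0.  ]
 turn z -3.99
t 19.08 tcp [ 0.5173 -0.2408  0.1445] yawy 79.0 tilt [ 0.0016 -0.0007] F [-0.4  0.4  5.3] M [0.27 0.2  0.13] w 1.78
 shift cm [ 0.06  0.   -0.  ]
 turn z -5.0
0 [[216.0, 159.0], [393.0, 243.0], [506.0, 146.0], [331.0, 66.0]]
-3 [[215.0, 155.0], [385.0, 243.0], [508.0, 151.0], [338.0, 66.0]]
-6 [[214.0, 150.0], [378.0, 243.0], [509.0, 156.0], [346.0, 66.0]]
```

View pics/s12.png

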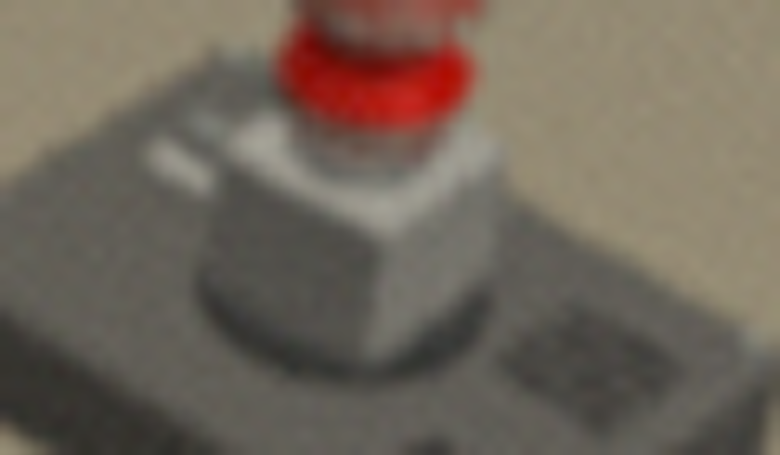

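```bash
python3 -m jog '[[0,0,0,0,0,0.5],[0,0,0,0,0,0.5],[0,0,0,0,0,0],[0,0,0,0,0,0],[0,0,0,0,0,0]]' >/dev/null
python3 -c "
from h import *
need()
"
python3 -m jog '[[0,0,0,0,0,0.5],[0,0,0,0,0,0.5],[0,0,0,0,0,0],[0,0,0,0,0,0],[0,0,0,0,0,0]]' >/dev/null
python3 -c "
from h import *
need()
c=capture('side');save(c,'s13.png',(345,130,405,200),10)
"
```

```text
t 19.55 tcp [ 0.5173 -0.2408  0.1445] yawy 78.01 tilt [ 0.0016 -0.0008] F [-1.   0.6  5.4] M [0.34 0.16 0.13] w 1.77
t 19.97 tcp [ 0.5173 -0.2408  0.1444] yawy 77.0 tilt [ 0.0016 -0.0007] F [-0.3  0.9  5. ] M [0.28 0.2  0.15] w 1.75
```

View pics/s13.png

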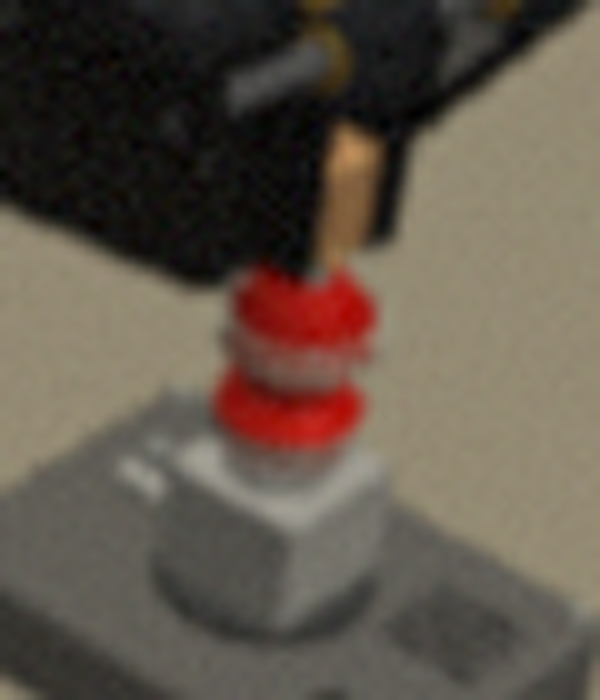

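```bash
python3 -m jog '[[0,0,0,0,0,0.4],[0,0,0,0,0,0.4],[0,0,0,0,0,0],[0,0,0,0,0,0],[0,0,0,0,0,0]]' >/dev/null
python3 -c "
from h import *
need()
"
python3 -m jog '[[0,0,0,0,0,0.4],[0,0,0,0,0,0.4],[0,0,0,0,0,0],[0,0,0,0,0,0],[0,0,0,0,0,0]]' >/dev/null
python3 -c "
from h import *
need()
c=capture('side');save(c,'s14.png',(345,165,405,200),13)
"
```

```text
t 20.43 tcp [ 0.5173 -0.2409  0.1445] yawy 76.22 tilt [ 0.0017 -0.0008] F [-0.6  0.9  5.7] M [0.29 0.27 0.16] w 1.77
t 20.85 tcp [ 0.5173 -0.2408  0.1444] yawy 75.43 tilt [ 0.0016 -0.0008] F [-0.   1.8  6. ] M [0.31 0.22 0.2 ] w 1.79
```

View pics/s14.png

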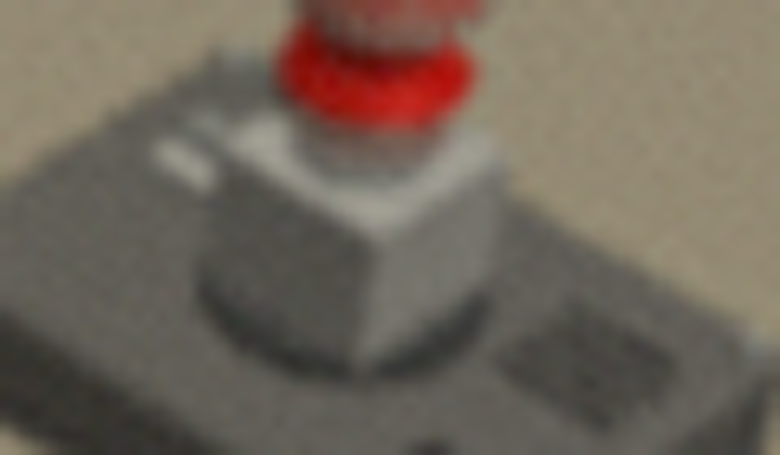

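The moment rose from 0.13 to 0.20 N m, so the hub is at its stop, and its sides line up with the housing. I'll ease back about 5° within the slot's play to take off the load, then let go.

```bash
python3 -m jog '[[0,0,0,0,0,-1],[0,0,0,0,0,-1],[0,0,0,0,0,-1],[0,0,0,0,0,-1],[0,0,-0.03,0,0,-1]]' >/dev/null
python3 -m jog '[[0,0,0,0,0,0],[0,0,0,0,0,0],[0,0,0,0,0,0],[0,0,0,0,0,0],[0,0,0,0,0,0]]' >/dev/null
python3 -c "
from h import *
need()
"
python3 -m jog '[[0,0,0,0,0,0],[0,0,0,0,0,0],[0,0,0,0,0,0],[0,0,0,0,0,0],[0,0,0,0,0,0]]' 5 >/dev/null
python3 -m jog '[[0,0,0,0,0,0],[0,0,0,0,0,0],[0,0,0,0,0,0],[0,0,0,0,0,0],[0,0,0,0,0,0]]' >/dev/null
python3 -c "
from h import *
need()
c=capture('side');save(c,'s15.png',(345,110,415,200),8)
"
```

```text
t 21.73 tcp [ 0.5172 -0.2408  0.1445] yawy 80.37 tilt [ 0.0014 -0.0006] F [0.6 0.8 4.5] M [-0.03 -0.1   0.01] w 1.78
t 22.57 tcp [ 0.5167 -0.2407  0.1441] yawy 80.37 tilt [0.0001 0.    ] F [ 0.2 -0.4 -0.1] M [-0.06 -0.02 -0.03] w 4.99
```

View pics/s15.png

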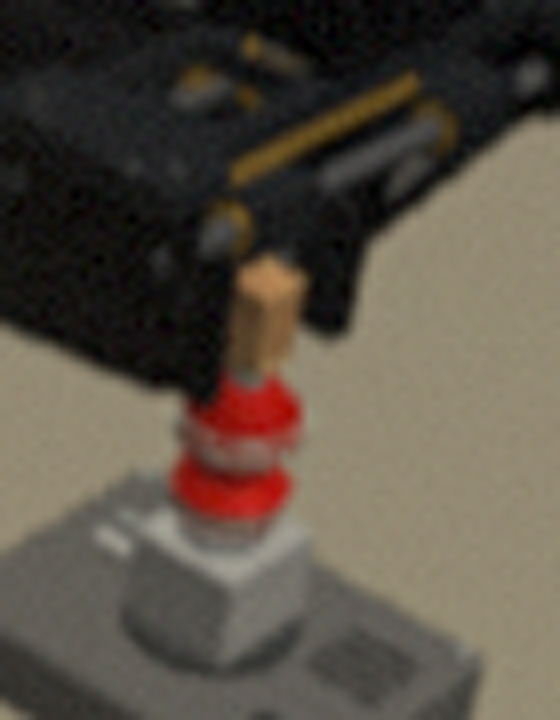

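Released and standing upright. Moving straight up, then away for a clear look.

```bash
python3 -m jog '[[0,0,-0.5,0,0,0],[0,0,-1,0,0,0],[0,0,-1.5,0,0,0],[0,0,-2,0,0,0],[0,0,-2,0,0,0]]' >/dev/null
python3 -m jog '[[0,0,-2,0,0,0],[0,0,-2,0,0,0],[0,0,-2,0,0,0],[0,0,-1,0,0,0],[0,0,0,0,0,0]]' >/dev/null
python3 -m jog '[[0,-2,0,0,0,0],[0,-3,0,0,0,0],[0,-3,0,0,0,0],[0,-3,0,0,0,0],[0,-3,0,0,0,0]]' >/dev/null
python3 -m jog '[[0,-3,0,0,0,0],[0,-3,0,0,0,0],[0,-3,0,0,0,0],[0,-2,0,0,0,0],[0,0,0,0,0,0]]' >/dev/null
python3 -m jog '[[0,0,0,0,0,0],[0,0,0,0,0,0],[0,0,0,0,0,0],[0,0,0,0,0,0],[0,0,0,0,0,0]]' >/dev/null
python3 -c "
from h import *
need()
c=capture('side');save(c,'s16.png',(345,130,405,200),8);save(c,'s16f.png')
c=capture('top');save(c,'t16.png',(345,185,435,275),7);save(c,'t16f.png')
"
```

```text
t 24.7 tcp [ 0.4752 -0.4862  0.2844] yawy 80.44 tilt [ 0.0005 -0.0002] F [-0.5  0.4 -0.5] M [-0.06 -0.07  0.01] w 4.98
```

View pics/s16.png

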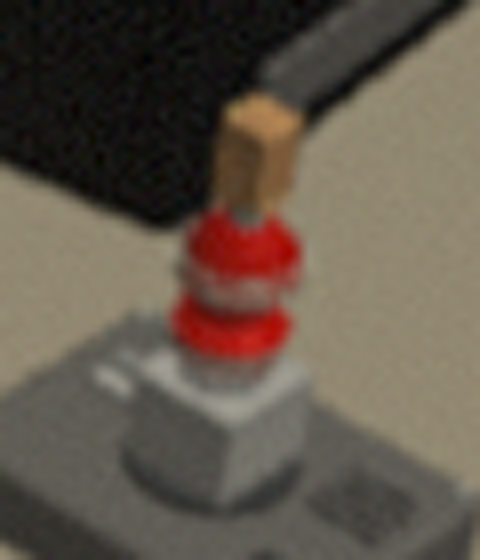

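View pics/t16.png

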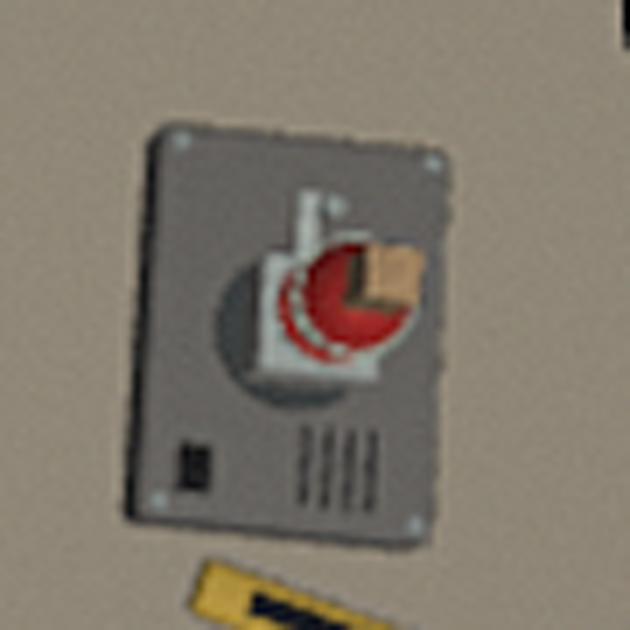

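View pics/t16f.png

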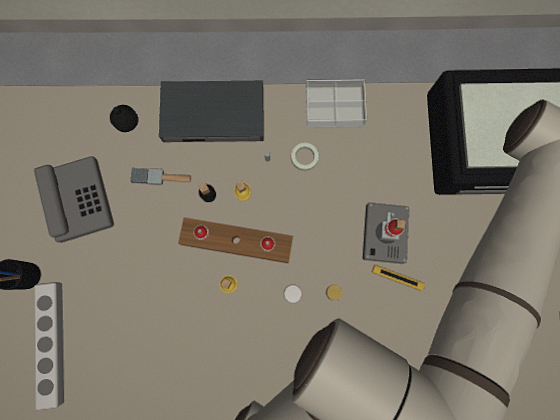

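Run:
```python
from h import *
t=capture("top")
f=lambda p:((p[0]+.5)/7-.5+345,(p[1]+.5)/7-.5+185)
P=np.array([atz(t,f(p),.174) for p in [(368,244),(425,251),(416,307),(365,296)]])
print(P.mean(0).round(4))
H=np.array([atz(t,f(p),.076) for p in [(261,254),(258,370),(380,381)]])
for i in(1,2): d=H[i]-H[i-1];print(np.linalg.norm(d)*1e3,np.degrees(np.arctan2(d[1],d[0])))
for y in(-6,-10,-14):
    a=np.radians(y);R=np.array([[np.cos(a),-np.sin(a)],[np.sin(a),np.cos(a)]])
    q=np.array([[1,1],[-1,1],[-1,-1],[1,-1]])*.009@R.T+[.5170,-.2405]
    print(y,((proj(t,np.c_[q,np.full(4,.174)])-[345,185]+.5)*7-.5).round(0).tolist())
save(t,"t17.png",(385,205,415,240),20)
```

```text
[ 0.5175 -0.2397  0.174 ]
42.27520697890135 175.3466258729035
43.694831686805294 -95.98203189825917
-6 [[370.0, 246.0], [367.0, 300.0], [422.0, 305.0], [425.0, 251.0]]
-10 [[372.0, 245.0], [366.0, 298.0], [420.0, 307.0], [426.0, 253.0]]
-14 [[374.0, 243.0], [364.0, 296.0], [418.0, 308.0], [428.0, 256.0]]
```

View pics/t17.png

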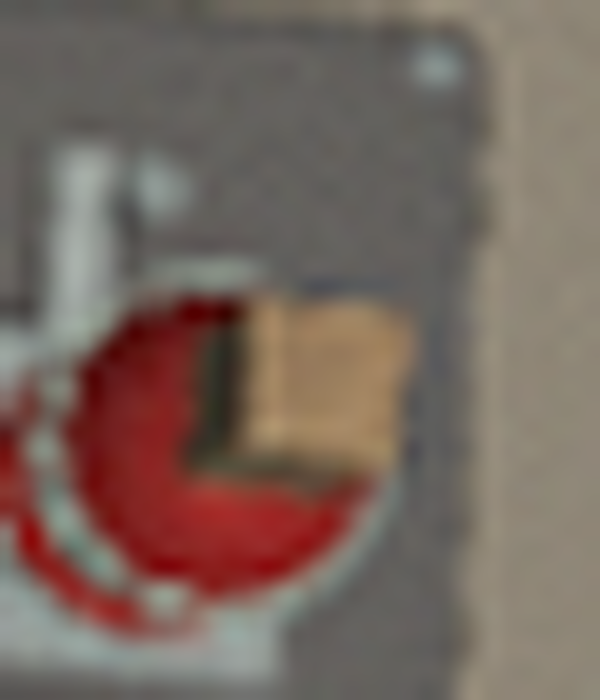

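The hub is at about -5 to -6°, the same as the housing. The spindle is at about -10°, roughly 4° off and well inside the 11.5° allowed. The grip is within about 1.5 mm of the hub axis, and nothing else has moved.

```bash
python3 -c "
from station import finish_job
print(finish_job())"
```

```text
the job is handed in; nothing more can be done
None
```

The spindle is seated fully home in the hub, turned clockwise to the stop and released. I handed the job in at about 25 s; no verdict is reported.

- **Seating:** I took the spindle by its square grip (jaws at 18 mm) and turned it about 8° to match the slot. It slid in without resistance, and the flange came down at the expected height with about 6 N.
- **Turning:** The hub turned with the spindle at about 0.13 N m. The moment rose to 0.20 N m at the stop. I then eased the spindle back 5° within the slot's play and let go.

**Last checks:**
- In the pictures the spindle stands upright with its flange on the hub, and the grip is within about 1–2 mm of the hub's axis.
- The hub is at about -5 to -6°, in line with the housing, which is at about -6°. The spindle's flats are about 4° (0.07 rad) from the housing's long side.
- The other floats and the things on the desk look unmoved, and the gripper is well clear.
- No check failed. The two cameras disagreed by 2–3 mm on positions; the fit settled that.

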